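# Nest the three bar tins

## Robot

A 6-joint arm with a two-finger parallel gripper is mounted at the origin on the work surface. World frame = base frame: x ahead of the robot, y to its left, z up, the work surface at z = 0. Lengths are in m, angles in rad, forces in N, time in s.
With the tool pointing down it reaches from about 0.25 to 0.775 m from the base axis. Payload 4 kg.
Tool frame: the origin (TCP) lies at the very end of the fingers, on their centre line; the grasp point (between the pads) lies 19 mm behind it (robot.hold_point_z is the distance from the TCP to the grasp point, in m); z points along the fingers, y is the line along which they close (so a half turn about z gives the same grasp; the last joint's range is limited). The gripper opens to 94 mm and grips with 3 to 60 N. Pads are 16 mm wide; open, the fingers measure 119 mm over their backs; the gripper's body (75 mm by 177 mm) begins 78 mm behind the grasp point.
Start: joints at [-1.336, 0.087, 1.371, -0, 1.684, -0.103], TCP at [0.182, -0.519, 0.206] pointing down, gripper open.
Joint ranges: [-3.1, 3.1], [-0.76, 2.03], [0.27, 2.55], [-1.08, 4.22], [0.17, 2.65], [-2.57, 2.57]. Speed limits (rad/s): [2.79, 2.79, 3.14, 3.14, 3.14, 3.14].

## Interface

Orientations are given as [roll, pitch, yaw] about the fixed x, y, z axes, in that order (R = Rz(yaw) Ry(pitch) Rx(roll)).
In Python, from bench import robot gives the robot as it stands.
- The arm moves only by the tool carry_out, never from a script. Its argument "steps" is a list of rows, each a list of 3 entries, a list of its own where there are three numbers: the shift along the tool's x, y, z in m, then the turn about the tool's z in units of 10 degrees (1.0 is 10 degrees), then the closure, from -1 (fully open) to 1 (shut). In form: [[[tx, ty, tz], roll, jaw], ...]. A call has 1 to 10 rows; each row is the pose to reach, as a shift and turn from the pose commanded when the call began, along the tool's axes at that moment; what a row does not reach only later rows make up. A row lasts 1/8 s, in which the tool goes at most 62.5 mm and 10.7 degrees, less where a joint would pass 70% of its speed; a pose out of reach is approached as far as the arm can. A call with a gripper value outside its range is refused whole. The fingers move at their own pace and stop on an object; the grip force is fixed at half the most. Time passes only in rows, so rows that repeat a pose let the fingers close. It gives the time, the measured TCP pose, the force, the opening and the grip force at its end, in the units of the state.
- robot.get_obs(): the state, without advancing time (a new reading comes with each control period).
- robot.snapshot(name): name is "scene" or "top"; returns a dict with "image" (480x640x3 uint8, red, green, blue), "z_map" (480x640 float32, m along the optical axis (not along the pixel's ray), 0 where there is no reading), "mtx" (3x3 intrinsics, pixels), "R" (3x3) and "t" (3): a world point X has camera coordinates R X + t. Camera axes: x right, y down, z forward; pixel columns grow to the right and rows downward; lengths in m; the calibration is good to about 2 mm. A picture is of the moment at which its call begins.
- robot.close_job(): hands the job in; it is judged then, once.
The state is a dict: "time": time; "joint_positions": joint angles; "qvel": joint speeds; "joint_torque": joint torques, N m; "tool_pos": TCP position; "ee_rot": TCP orientation; "wrist_force": force on the tool from outside, world axes, zero at the start; "wrist_torque": the same for the moment, N m; "width": finger opening in m; "finger_force": force on a finger pad.
Only numpy, scipy, OpenCV 4.12 (cv2) and the standard library are available. Lean on these libraries where they do the work, as an engineer would, in place of code of your own. Each camera call takes 0.05 s, during which the arm holds its last target. There are 200 camera calls.

## Task

Nest the three open steel bar tins so that they can be packed away: take the middle-sized one out of the leaning cradle of the wine rack and stand it upright inside the largest, right down on its floor, then stand the smallest inside the middle one in the same way. Lower each tin in rather than letting it drop, keep the largest standing upright on the plywood, and leave the bottles, the shaker and the funnel where they are.

Things in the scene. Friction and masses are not known exactly. Their poses are not given: they have to be found in the camera images.
- tin_large: Largest open steel tin, round, 90 mm high, outside diameter 78 mm at the foot, 92 mm at 60 mm height and 94 mm at the rim; wall 3 mm, floor 8 mm thick. Stands upright on the plywood. Origin: centre of its underside; z points out of the mouth.
- tin_middle: Middle-sized open steel tin, 104 mm high, outside diameter 58 mm at the foot, 68 mm from 75 mm height to the rim (straight); wall 3, floor 8 mm thick, 0.2 kg. Starts leaning in the rack's cradle, axis 35 degrees from vertical, mouth up and towards the robot's side; its upper 40 mm is free all round. Origin: centre of underside; z: along its axis out of the mouth. Nested, it stands 22 mm proud.
- tin_small: Smallest, slender open steel tin, 118 mm high, outside diameter 40 mm at the foot, 48 mm from 70 mm height to the rim (straight); wall 3, floor 8 mm thick, 0.14 kg. Stands upright on the plywood. Origin: centre of its underside; z points out of the mouth. Seated in the middle tin it stands 22 mm proud of that rim.
- rack: Wooden wine rack fixed to the plywood, front to its -x. Origin: underside; base x -100 to 100, y -210 to 190 mm. Two bottles lie along its x at y = 10 and 125 mm, tops 103 mm above the plywood. Leaning cradle at y = -130 mm: the middle tin's foot centre starts at about (5, -130, 47) mm in the rack's frame.
- bottle_a: Empty green wine bottle, 74 mm diameter, 295 mm long, lying in the rack slot next to the cradle. Origin: centre of its foot; z points along it to the neck.
- bottle_b: Empty green wine bottle like the other, in the outer rack slot. Origin: centre of its foot; z points along it to the neck.
- shaker: Steel cocktail shaker with closed cap, upright, 213 mm high, 84 mm at its widest. Origin: centre of its underside. Not one of the tins.
- funnel: Red plastic funnel standing mouth down, 110 mm wide, 130 mm high, with a small tab to its +x. Origin: centre of its underside.
Not all that is in view belongs to the job. What is shaped like the tin_middle but blue is not meant.

How it is judged:
On the way, in this order (a step that is already met when the one before it is completed fails the run):
1. the middle tin stands upright on the floor of the standing largest tin (z of tin_middle in the frame of tin_large between 0.003 and 0.013 m and horizontal distance between tin_middle and tin_large below 0.015 m and angle between tin_middle's own z axis and vertical below 0.12 rad and angle between tin_large's own z axis and vertical below 0.08 rad and height (world z) of tin_large below 0.008 m), for 0.2 s.
2. the smallest tin stands upright on the floor of the middle tin (z of tin_small in the frame of tin_middle between 0.003 and 0.013 m and horizontal distance between tin_small and tin_middle below 0.015 m and angle between tin_small's own z axis and vertical below 0.12 rad and angle between tin_large's own z axis and vertical below 0.08 rad and height (world z) of tin_large below 0.008 m), for 0.2 s.
At the end, for the whole second after the job is handed in: Largest tin upright on the plywood (within 0.08 rad, 8 mm); middle tin in it, smallest in the middle one, each within 0.12 rad of upright, its underside 3 to 13 mm above that of the tin around it (floor is 8 mm) and centres within 15 mm; all at rest (under 0.02 m/s) (all of step 2 and z of tin_middle in the frame of tin_large between 0.003 and 0.013 m and horizontal distance between tin_middle and tin_large below 0.015 m and angle between tin_middle's own z axis and vertical below 0.12 rad and linear speed of each of tin_large, tin_middle, tin_small below 0.02 m/s); the robot touches nothing.
It fails at once if a bottle was moved more than 20 mm (distance of any of bottle_a, bottle_b from where it was at the start of the episode above 0.02 m).
It fails at once if the shaker or the funnel was moved more than 20 mm (distance of any of shaker, funnel from where it was at the start of the episode above 0.02 m).
It fails at once if the middle tin was dropped (moving over 0.5 m/s with no finger on it; a fall of more than 12 mm) (contact force between the fingers and tin_middle below 0.05 N and linear speed of tin_middle above 0.5 m/s).
It fails at once if the smallest tin was dropped (moving over 0.5 m/s with no finger on it; a fall of more than 12 mm) (contact force between the fingers and tin_small below 0.05 N and linear speed of tin_small above 0.5 m/s).
It fails at once if the largest tin was tipped over (angle between tin_large's own z axis and vertical above 0.5 rad).
It also fails if it takes over 64 s, if anything falls off the work surface, if the arm or the gripper's body presses on something with over 40 N, if the wrist force passes 120 N, or if a joint passes its speed limit or range.

## Working session

There is one attempt and no reset: what is moved stays moved. The work goes in short steps, Python scripts to look and compute and a tool call to move; the robot and the scene stay as the last step left them, time stands still between calls to the robot, and variables do not carry over. Pictures are saved under pics/ and viewed, at most 10 in all, crops included, and the job is handed in when it is done.

Besides the shell and the picture viewer there is one more tool, called after "Call:" by a JSON object that holds its "api" and its "payload". carry_out: Moves the arm, as the interface text tells. Its arguments: {"type":"object","properties":{"steps":{"type":"array","items":{"type":"array"}}},"required":["steps"]}

```bash
ls; mkdir -p pics; python3 - <<'E'
from bench import robot
import cv2, numpy as np
for n in ("scene","top"):
    s=robot.snapshot(n); cv2.imwrite(f"pics/{n}0.png",s["image"][:,:,::-1]); np.savez(f"{n}0.npz",**s)
    print(n,s["mtx"].tolist(),s["R"].round(3).tolist(),s["t"].round(3).tolist())
o=robot.get_obs(); print({k:np.round(v,3) for k,v in o.items()})
E
```

```text
pics
scene [[509.17625879734504, 0.0, 318.04729288739804], [0.0, 509.17625879734504, 230.0200188866053], [0.0, 0.0, 1.0]] [[-0.035, 0.999, 0.009], [0.667, 0.03, -0.745], [-0.744, -0.02, -0.667]] [-0.038, -0.388, 1.787]
top [[459.2626413938884, 0.0, 315.2670970731338], [0.0, 459.2626413938884, 231.82413368191956], [0.0, 0.0, 1.0]] [[0.012, -1.0, -0.015], [-0.989, -0.01, -0.145], [0.145, 0.017, -0.989]] [0.042, 0.658, 0.955]
{'time': np.float64(0.1), 'joint_positions': array([-1.336,  0.088,  1.372, -0.   ,  1.684, -0.103]), 'qvel': array([-0.001, -0.001, -0.003, -0.003, -0.   ,  0.   ]), 'joint_torque': array([ 3.0000e-03, -3.4125e+01, -3.0330e+01,  7.2000e-02,  3.0000e-02,
       -0.0000e+00]), 'tool_pos': array([ 0.182, -0.518,  0.204]), 'ee_rot': array([-3.14 , -0.   ,  0.338]), 'wrist_force': array([ 0.064, -1.089,  0.953]), 'wrist_torque': array([ 0.041, -0.028,  0.014]), 'finger_force': np.float64(0.0), 'width': np.float64(0.094)}
```

View pics/scene0.png

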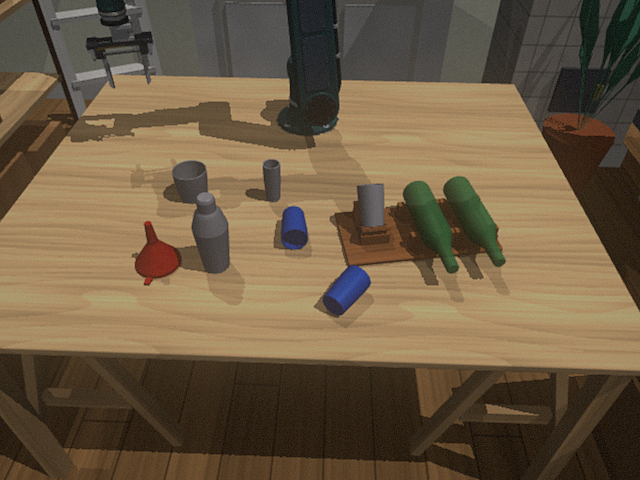

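View pics/top0.png

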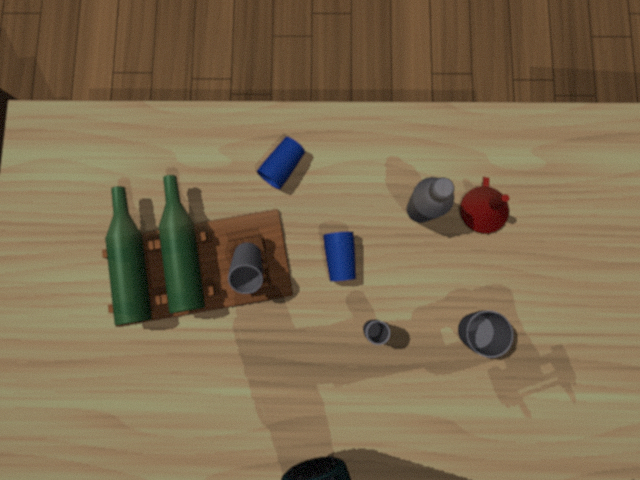

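The top view shows the middle tin at about (245,268), leaning with its mouth towards the robot. The small tin is at (376,332), the large at (488,334), and the blue decoys are at (282,162) and (340,257). Next I'll measure from depth and zoom in on the cradle.

```bash
cat > h.py <<'E'
import numpy as np, cv2
def cloud(s):
    z=s["z_map"]; v,u=np.indices(z.shape); K=s["mtx"]
    P=np.dstack([(u-K[0,2])/K[0,0]*z,(v-K[1,2])/K[1,1]*z,z])
    W=(P-s["t"])@s["R"]; W[z==0]=np.nan; return W
def box(W,x0,x1,y0,y1,z0,z1):
    a=W.reshape(-1,3); lo=np.array([x0,y0,z0]); hi=np.array([x1,y1,z1])
    return a[((a>lo)&(a<hi)).all(1)]
def circ(p):
    A=np.c_[p[:,:2],np.ones(len(p))]; c=np.linalg.lstsq(A,(p[:,:2]**2).sum(1),rcond=None)[0]
    return c[0]/2,c[1]/2,np.sqrt(c[2]+(c[0]**2+c[1]**2)/4)
E
python3 - <<'E'
from h import *
S=np.load("scene0.npz");T=np.load("top0.npz")
w=cloud(T);ws=cloud(S)
for n,(u,v) in dict(small=(376,332),large=(488,334),mid=(245,268),midmouth=(245,281),table=(420,280),shaker=(440,188)).items(): print(n,w[v,u].round(3))
for n,(u,v) in dict(small=(272,162),large=(190,166),mid=(371,187)).items(): print(n,ws[v,u].round(3))
for n,(u,v) in dict(small=(376,332),large=(488,334)).items():
    c=w[v,u]
    for W in (w,ws):
        b=box(W,c[0]-.07,c[0]+.07,c[1]-.07,c[1]+.07,.02,.16); h=np.percentile(b[:,2],99)
        r=b[b[:,2]>h-.006]; print(n,h.round(4),len(r),np.round(circ(r),4))
a=cv2.resize(S["image"][160:290,310:520],None,fx=3.6,fy=3.6,interpolation=cv2.INTER_CUBIC)
b=cv2.resize(T["image"][200:335,140:300],None,fx=4,fy=4,interpolation=cv2.INTER_CUBIC)
cv2.imwrite("pics/za.png",cv2.convertScaleAbs(a[:,:,::-1],alpha=1.8));cv2.imwrite("pics/zb.png",cv2.convertScaleAbs(b[:,:,::-1],alpha=1.8))
E
```

```text
small [ 0.442 -0.086  0.007]
large [ 0.441 -0.33   0.01 ]
mid [0.576 0.2   0.048]
midmouth [0.547 0.193 0.087]
table [ 0.557 -0.187 -0.001]
shaker [ 0.716 -0.182  0.215]
small [ 0.425 -0.074  0.108]
large [ 0.404 -0.311  0.073]
mid [0.581 0.188 0.149]
small 0.121 119 [ 0.4494 -0.0768  0.0223]
small 0.1188 76 [ 0.4492 -0.0732  0.0225]
large 0.093 242 [ 0.4483 -0.3046  0.0451]
large 0.091 137 [ 0.4483 -0.3014  0.0451]
```

View pics/za.png

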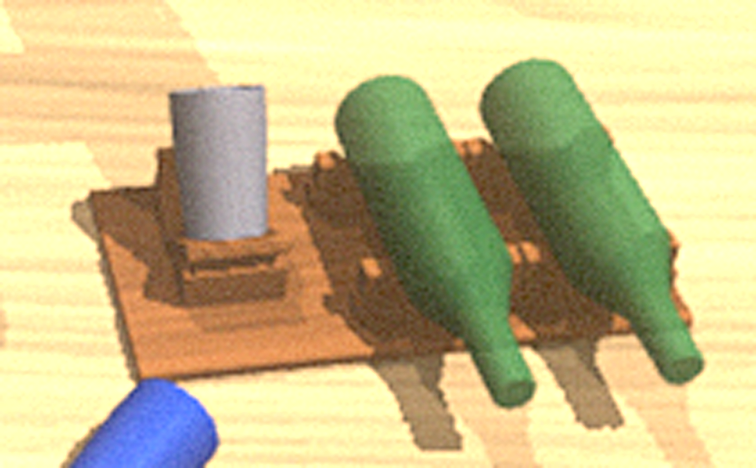

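View pics/zb.png

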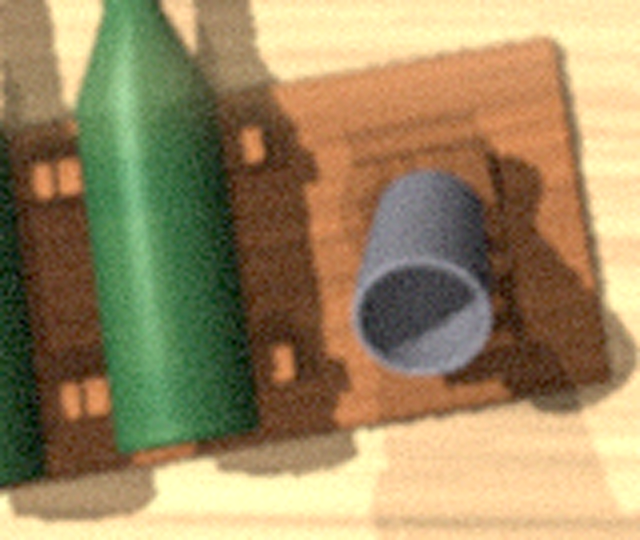

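Zoomed, the tin's upper part and its rear side are clear of the cradle, and the foot rests on a wooden block with a low lip behind it. Next I'll fit its pose.

```bash
cat >> h.py <<'E'
from scipy.optimize import least_squares
def prof(h,d0,d1,hk): # outer radius
    return np.interp(h,[0,hk,1],[d0/2,d1/2,d1/2])
def resid(p,pts,d0,d1,hk,H):
    th,ps=p[3:5]; a=np.array([np.sin(th)*np.cos(ps),np.sin(th)*np.sin(ps),np.cos(th)])
    d=pts-p[:3]; h=d@a; r=np.linalg.norm(d-np.outer(h,a),axis=1)
    ro=prof(h,d0,d1,hk)
    side=np.abs(r-(ro-.0015))-.0015
    over=np.maximum(h-H,0); under=np.maximum(-h,0)
    wall=np.hypot(np.maximum(side,0)*np.sign(side)+np.where(side<0,0,0),over+under)
    floor=np.hypot(np.maximum(r-ro,0),np.abs(h-.008))
    return np.minimum(wall,floor)
def fit(pts,x0,shape):
    s=least_squares(resid,x0,args=(pts,*shape),loss="soft_l1",f_scale=.002,x_scale=[.01,.01,.01,.1,.1])
    return s.x,np.median(np.abs(s.fun)),len(pts)
MID=(.058,.068,.075,.104); SML=(.040,.048,.070,.118)
def grey(s):
    im=s["image"].astype(int); return (im.max(2)-im.min(2))<28
E
python3 - <<'E'
from h import *
S=np.load("scene0.npz");T=np.load("top0.npz")
pts=[]
for s,(u0,u1,v0,v1) in ((T,(225,267,238,298)),(S,(352,388,178,232))):
    W=cloud(s); m=np.zeros(W.shape[:2],bool); m[v0:v1,u0:u1]=1
    p=W[m&grey(s)]; p=p[np.isfinite(p[:,0])]; p=p[(p[:,2]>.05)]; pts.append(p)
    print(len(p),p.min(0).round(3),p.max(0).round(3))
x0=[.62,.185,.05,.6,3.1]
for p in (*pts,np.vstack(pts)):
    x,e,n=fit(p,x0,MID); th,ps=x[3:]
    a=np.array([np.sin(th)*np.cos(ps),np.sin(th)*np.sin(ps),np.cos(th)])
    print(x.round(4),e,n,"rimc",(x[:3]+.104*a).round(4),"tilt",np.degrees(th),"az",np.degrees(ps))
# cradle heights around: grid of max z from both
P=np.vstack([box(cloud(s),.5,.72,.1,.3,-.01,.2) for s in (T,S)])
for x in np.arange(.52,.72,.015):
    r=[]
    for y in np.arange(.12,.27,.012):
        q=P[(abs(P[:,0]-x)<.0075)&(abs(P[:,1]-y)<.006)]; r.append(int(1000*q[:,2].max()) if len(q) else -1)
    print(round(x,3),r)
E
```

```text
1445 [0.522 0.151 0.05 ] [0.631 0.227 0.153]
1039 [0.52  0.155 0.052] [0.64  0.223 0.151]
[0.6089 0.1936 0.0491 0.6127 3.2954] 0.0 1445 rimc [0.5498 0.1844 0.1342] tilt 35.105794108880254 az 188.81503662324778
[0.6085 0.1987 0.0467 0.6123 3.3169] 0.0 1039 rimc [0.5496 0.1883 0.1318] tilt 35.07969959230053 az 190.04223487249274
[0.6077 0.1967 0.0489 0.6091 3.3284] 2.92122183447748e-05 2484 rimc [0.5492 0.1857 0.1342] tilt 34.89981673146015 az 190.70456098402823
0.52 [15, 14, 17, 17, 115, 115, 117, 120, 69, 16, 16, 15, 57]
0.535 [16, 16, 73, 124, 118, 115, 117, 125, 128, 12, 17, 16, 57]
0.55 [16, 17, 74, 133, 106, 95, 92, 100, 141, -1, 15, 16, 16]
0.565 [17, 15, 57, 144, 148, 75, 148, 150, 147, 123, 11, 15, 16]
0.58 [16, 17, 16, 138, 149, 153, 153, 152, 142, 112, 15, 16, 15]
0.595 [16, 15, 15, 100, 129, 135, 135, 135, 122, 95, 15, 15, 16]
0.61 [16, 15, 15, 46, 103, 118, 115, 110, 102, 80, 56, 16, 16]
0.625 [17, 16, 15, 55, 70, 87, 94, 91, 77, 71, 69, 16, 16]
0.64 [14, 17, 16, 15, 68, 68, 69, 70, 70, 69, 66, 17, 16]
0.655 [13, 15, 15, 15, 60, 57, 20, 26, 16, 16, 16, 16, 17]
0.67 [11, 15, 16, 17, 18, 15, 16, 15, 16, 15, 16, 16, 16]
0.685 [5, 16, 17, 16, 17, 16, 16, 18, 16, 16, 15, 15, 16]
0.7 [4, 16, 16, 16, 16, 16, 18, 18, 16, 15, 15, 10, 10]
0.715 [3, 14, 17, 14, 14, 9, 3, 4, 5, 4, 4, 4, 4]
```

```bash
cat >> h.py <<'E'
from scipy.spatial.transform import Rotation as Ro
def go(o,target,yaw):
    R=Ro.from_euler("xyz",o["ee_rot"]); y=o["ee_rot"][2]
    t=(np.degrees(y-yaw)+180)%360-180
    print("shift",R.inv().apply(np.array(target)-o["tool_pos"]).round(4),"turn",round(t/10,3))
E
python3 - <<'E'
from h import *
from bench import robot
o=robot.get_obs(); go(o,[.5554,.1873,.24],.166)
E
```

```text
shift [ 0.586  -0.5423 -0.0344] turn 0.984
```

Call:
{"api": "carry_out", "payload": {"steps": [[[0.0,0.0,-0.034],0,-1],[[0.586,-0.542,-0.034],0.98,-1],[[0.586,-0.542,-0.034],0.98,-1],[[0.586,-0.542,-0.034],0.98,-1],[[0.586,-0.542,-0.034],0.98,-1],[[0.586,-0.542,-0.034],0.98,-1],[[0.586,-0.542,-0.034],0.98,-1],[[0.586,-0.542,-0.034],0.98,-1],[[0.586,-0.542,-0.034],0.98,-1],[[0.586,-0.542,-0.034],0.98,-1]]}}

```text
time: 1.35
tool_pos: [0.4457, -0.0197, 0.2392]
ee_rot: [3.141, 0.0, 0.167]
wrist_force: [1.2, 0.2, 0.4]
width: 0.0938
finger_force: 0.0
```

Call:
{"api": "carry_out", "payload": {"steps": [[[0,0,0],0,-1]]}}

```text
time: 1.48
tool_pos: [0.4459, -0.0178, 0.2386]
ee_rot: [-3.14, 0.001, 0.175]
wrist_force: [-0.5, -0.2, 0.4]
width: 0.0937
finger_force: 0.0
```

```bash
python3 - <<'E'
from h import *
from bench import robot
o=robot.get_obs(); print(o["tool_pos"],o["ee_rot"],o["time"]);go(o,[.5554,.1873,.24],.166)
E
```

```text
[ 0.44587938 -0.01784384  0.23855916] [-3.14015362e+00  1.42052570e-03  1.74929550e-01] 1.475
shift [ 0.1435 -0.183  -0.0014] turn 0.051
```

Call:
{"api": "carry_out", "payload": {"steps": [[[0.143,-0.183,0],0.05,-1],[[0.143,-0.183,0],0.05,-1],[[0.143,-0.183,0],0.05,-1],[[0.143,-0.183,0],0.05,-1],[[0.143,-0.183,0],0.05,-1],[[0.143,-0.183,0.03],0.05,-1],[[0.143,-0.183,0.05],0.05,-1],[[0.143,-0.183,0.05],0.05,-1]]}}

```text
time: 2.48
tool_pos: [0.5545, 0.1801, 0.1874]
ee_rot: [3.14, 0.005, 0.156]
wrist_force: [-0.7, 0.3, -0.2]
width: 0.0942
finger_force: 0.0
```

```bash
python3 - <<'E'
from h import *
from bench import robot
o=robot.get_obs(); print(o["tool_pos"],o["ee_rot"],o["time"]);go(o,[.5554,.1868,.1146],.166)
E
```

```text
[0.55453119 0.18005796 0.18736879] [3.14043917 0.00486215 0.15566578] 2.475
shift [ 0.0023 -0.0066  0.0728] turn -0.059
```

Call:
{"api": "carry_out", "payload": {"steps": [[[0.001,-0.006,0],0,-1],[[0.001,-0.006,0.03],0,-1],[[0.001,-0.006,0.055],0,-1],[[0.001,-0.006,0.073],0,-1],[[0.001,-0.006,0.073],0,-1],[[0.001,-0.006,0.073],0,-1]]}}

```text
time: 3.22
tool_pos: [0.5568, 0.1887, 0.1179]
ee_rot: [-3.142, -0.002, 0.158]
wrist_force: [0.4, -1.0, 1.1]
width: 0.0939
finger_force: 0.0
```

```bash
python3 - <<'E'
from h import *
from bench import robot
for i in range(3):
    o=robot.get_obs(); print(o["tool_pos"],o["ee_rot"],o["wrist_force"]);go(o,[.5554,.1868,.1146],.166)
    s=robot.snapshot("top")
cv2.imwrite("pics/t1.png",cv2.convertScaleAbs(cv2.resize(s["image"][180:330,140:340],None,fx=4,fy=4,interpolation=2)[:,:,::-1],alpha=1.8))
E
```

```text
[0.55682444 0.18871007 0.11793563] [-3.14152476e+00 -2.37773449e-03  1.57967958e-01] [ 0.44913133 -0.95799968  1.12885633]
shift [-0.0017  0.0017  0.0033] turn -0.046
[0.55699373 0.18876179 0.11818844] [-3.14142478e+00 -2.96513546e-03  1.57956693e-01] [-0.43066865 -0.67858026  0.18641718]
shift [-0.0019  0.0017  0.0036] turn -0.046
[0.55695328 0.18878107 0.11813999] [-3.14148753e+00 -2.97090092e-03  1.58003474e-01] [-0.15039519 -1.05149413 -0.43183946]
shift [-0.0019  0.0017  0.0035] turn -0.046
```

View pics/t1.png

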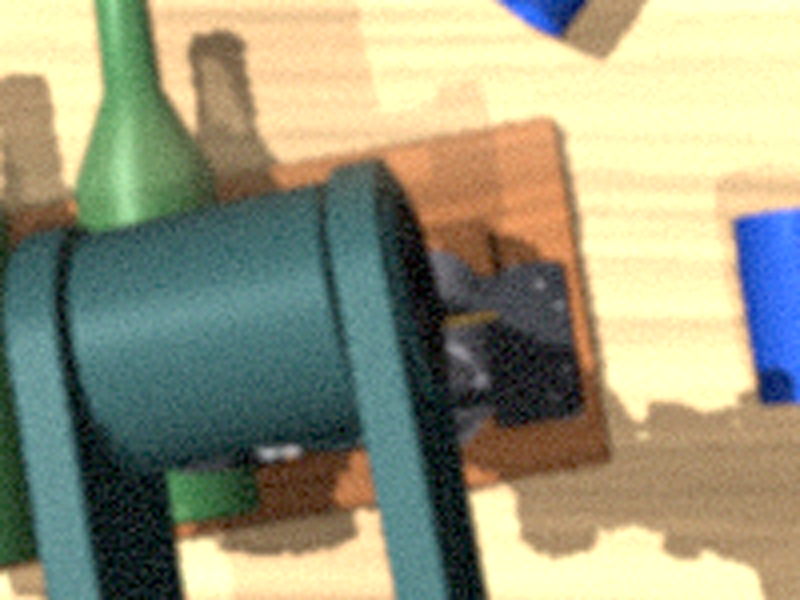

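The arm hides most of the tin in this view (only a sliver of rim shows near (470,360)). No contact forces. I'll close the grip.

Call:
{"api": "carry_out", "payload": {"steps": [[[-0.002,0.001,0.003],0,-1],[[-0.002,0.001,0.003],0,1],[[-0.002,0.001,0.003],0,1],[[-0.002,0.001,0.003],0,1],[[-0.002,0.001,0.003],0,1],[[-0.002,0.001,0.003],0,1],[[-0.002,0.001,0.003],0,1],[[-0.002,0.001,0.003],0,1]]}}

```text
time: 4.38
tool_pos: [0.5541, 0.1878, 0.1136]
ee_rot: [-3.141, -0.0, 0.158]
wrist_force: [-1.2, 2.9, 1.0]
width: 0.0687
finger_force: 30.0
```

Call:
{"api": "carry_out", "payload": {"steps": [[[0,0,-0.005],0,1],[[0,0,-0.01],0,1],[[0.0,0,-0.015],0,1],[[0.0,0,-0.02],0,1],[[0.0,0,-0.02],0,1]]}}

```text
time: 5.0
tool_pos: [0.5546, 0.1872, 0.1342]
ee_rot: [3.141, -0.001, 0.158]
wrist_force: [0.6, 0.3, -2.9]
width: 0.0687
finger_force: 30.0
```

```bash
cat >> h.py <<'E'
def midfit(s,x0,win,zmin=.03,shape=MID):
    u0,u1,v0,v1=win; W=cloud(s); m=np.zeros(W.shape[:2],bool); m[v0:v1,u0:u1]=1
    im=s["image"].astype(int); m&=(im.max(2)-im.min(2)<28)&(im.sum(2)>150)
    p=W[m]; p=p[p[:,2]>zmin]; x,e,n=fit(p,x0,shape); th,ps=x[3:]
    a=np.array([np.sin(th)*np.cos(ps),np.sin(th)*np.sin(ps),np.cos(th)])
    print("foot",x[:3].round(4),"axis",a.round(3),"tilt",np.degrees(th).round(1),"err",e,n,"rim",(x[:3]+shape[3]*a).round(4)); return x
E
python3 - <<'E'
from h import *
from bench import robot
s=robot.snapshot("scene"); o=robot.get_obs();print(o["tool_pos"],o["wrist_force"],o["wrist_torque"])
cv2.imwrite("pics/s1.png",cv2.convertScaleAbs(cv2.resize(s["image"][130:280,290:490],None,fx=4,fy=4,interpolation=2)[:,:,::-1],alpha=1.8))
E
```

```text
[0.55431698 0.18715257 0.13375015] [ 0.01072253 -0.62734031 -2.67333332] [ 0.04134251  0.05884843 -0.03070822]
```

View pics/s1.png

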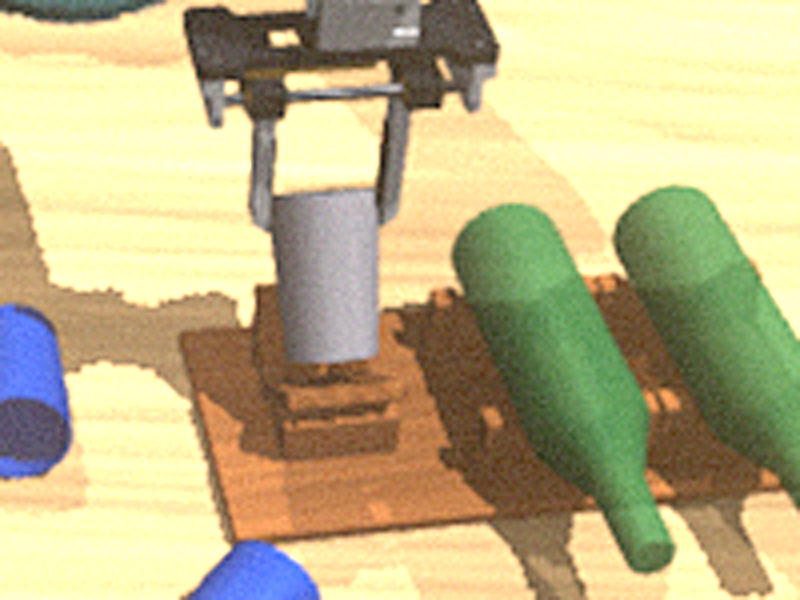

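The tin is held in the fingers with its foot (crop (330,360)) clear of the block; it's still leaning. Next I'll fit the tilt and find the lip position.

```bash
python3 - <<'E'
from h import *
from bench import robot
s=robot.snapshot("scene")
midfit(s,[.608,.196,.068,.6,3.3],(359,384,179,221),.05)
P=box(cloud(s),.54,.68,.17,.23,0,.2)
for x in np.arange(.60,.665,.005):
    q=P[abs(P[:,0]-x)<.0025]; print(round(x,3),[int(1000*q[abs(q[:,1]-y)<.005][:,2].max(initial=-1)) for y in (.175,.185,.195,.205,.215,.225)])
E
```

```text
foot [0.6077 0.1978 0.0676] axis [-0.562 -0.099  0.821] tilt 34.8 err 0.0 977 rim [0.5492 0.1875 0.153 ]
0.6 [131, 144, 140, 137, 122, 107]
0.605 [126, 133, 135, 133, 121, 95]
0.61 [122, 125, 127, 124, 114, 89]
0.615 [112, 118, 118, 112, 100, 94]
0.62 [92, 105, 106, 110, 98, 79]
0.625 [87, 94, 97, 95, 86, 43]
0.63 [57, 88, 96, 86, 82, 66]
0.635 [63, 65, 90, 67, 67, 68]
0.64 [66, 67, 66, 65, 64, 59]
0.645 [67, 65, 61, 64, 10, 13]
0.65 [63, 42, 12, 15, 14, 12]
0.655 [13, 14, 14, 15, 12, 12]
0.66 [12, 11, 12, 12, 13, 12]
0.665 [14, 13, 12, 14, 13, 14]
```

Rigid grip: the tilt is unchanged, so the tin has to be pivoted against something fixed. The cradle's outer side plate looks suitable, so I'll measure it in the rack frame.

```bash
python3 - <<'E'
from h import *
from bench import robot
c,s_=np.cos(.166),np.sin(.166)
Q=[]
W=[cloud(np.load("scene0.npz")),cloud(np.load("top0.npz"))]
for w in W:
    a=w.reshape(-1,3); a=a[np.isfinite(a[:,0])]; d=a[:,:2]-[.5816,.3239]
    Q.append(np.c_[d@[c,s_],d@[-s_,c],a[:,2]])
for q in Q:
  print("x' rows / y' cols -200..-85")
  for x in np.arange(-105,75,12):
    r=[]
    for y in np.arange(-195,-85,6):
        p=q[(abs(q[:,0]*1000-x)<6)&(abs(q[:,1]*1000-y)<3)]; r.append(int(1000*p[:,2].max()) if len(p) else -1)
    print(x,r)
# bottle axis check of rack yaw
E
```

```text
x' rows / y' cols -200..-85
-105 [2, 1, 2, 8, 8, 8, -746, -749, -745, -756, -758, -749, -747, -1, -755, -1, -1, -1, -1]
-93 [12, 12, 11, 12, 11, 13, 12, -748, -745, -737, -744, -743, -746, -748, -749, -746, -744, -740, -746]
-81 [13, 15, 14, 14, 13, 15, -748, -746, 117, 115, 114, 113, 113, 114, 116, 116, -744, -749, -746]
-69 [14, 15, 14, 13, 15, 69, 72, 71, 118, -750, -744, -747, -749, -750, -743, 120, 125, -745, -748]
-57 [14, 13, 15, 12, 12, 132, 124, 73, -749, -747, -749, -747, -745, -747, -744, 126, -743, -750, -743]
-45 [13, 11, 13, 13, 12, 79, 139, 141, -749, -746, -742, -747, -746, -746, -742, -741, 142, -751, -740]
-33 [14, 15, 16, 13, 14, 114, 141, 146, 147, 149, 148, 150, 150, 149, 148, 147, 141, -747, -742]
-21 [15, 13, 16, 14, 15, 29, 126, 138, 147, 149, 149, 149, 151, 148, 142, 137, 129, -740, -748]
-9 [14, 14, 15, 11, 14, 36, 104, 123, 129, 131, 133, 133, 135, 137, 131, 116, 98, -750, -742]
3 [15, 13, 13, 15, 12, 44, 82, 91, 105, 118, 115, 118, 117, 116, 106, 102, 78, 46, -744]
15 [14, 13, 15, 14, 13, 54, 55, 74, 86, 92, 97, 104, 96, 90, 83, 79, 66, 57, -746]
27 [15, 1
[... 906 characters left out ...]
52, 150, 149, 145, 125, -1, -1]
-21 [15, 14, 15, 14, 21, 114, 132, 144, 145, 149, 151, 150, 152, 143, 142, 127, -1, -1, -1]
-9 [15, 15, 14, 16, 14, 80, 108, 119, 128, 134, 134, 135, 133, 130, 123, 112, 96, -1, -1]
3 [15, 14, 15, 15, 14, 53, 90, 103, 109, 115, 115, 115, 112, 111, 101, 89, 51, 50, 15]
15 [16, 14, 15, 16, 14, 59, 60, 80, 90, 94, 92, 97, 93, 86, 79, 62, 60, 56, 14]
27 [17, 16, 15, 15, 14, 67, 67, 68, 67, 75, 75, 75, 75, 70, 69, 68, 71, 66, 13]
39 [15, 15, 15, 15, 15, 68, 68, 67, 68, 68, 68, 67, 68, 70, 67, 68, 66, 69, -1]
51 [16, 16, 15, 13, 17, 15, 13, 16, 17, 14, 15, 14, 14, 14, 14, 13, 16, 15, 15]
63 [14, 16, 16, 17, 15, 18, 14, 14, 16, 16, 15, 16, 15, 16, 16, 15, 16, 16, 16]
```

Call:
{"api": "carry_out", "payload": {"steps": [[[0,0,-0.03],0,1],[[0,0,-0.06],0,1],[[0,0,-0.06],-1,1],[[0,0,-0.06],-2,1],[[0,0,-0.06],-3,1],[[0,0,-0.06],-4,1],[[0,0,-0.06],-5,1],[[0,0,-0.06],-6,1],[[0,0,-0.06],-7,1],[[0,0,-0.06],-8,1]]}}

```text
time: 6.35
tool_pos: [0.5541, 0.1871, 0.1931]
ee_rot: [-3.141, 0.001, 1.56]
wrist_force: [-0.1, 0.2, -1.9]
width: 0.0684
finger_force: 30.0
```

Call:
{"api": "carry_out", "payload": {"steps": [[[0,0,0],-1,1],[[0,0,0],-1,1]]}}

```text
time: 6.6
tool_pos: [0.5541, 0.1872, 0.1931]
ee_rot: [-3.141, 0.0, 1.727]
wrist_force: [0.5, 0.2, -2.3]
width: 0.0684
finger_force: 30.0
```

```bash
python3 - <<'E'
from h import *
from bench import robot
o=robot.get_obs(); print(o["tool_pos"],o["ee_rot"],o["time"]);go(o,[.6617,.0758,.170],1.729)
E
```

```text
[0.5540763  0.18717108 0.19312322] [-3.14115703e+00  3.31975776e-04  1.72675758e+00] 6.6
shift [-0.1267  0.089   0.0231] turn -0.013
```

Call:
{"api": "carry_out", "payload": {"steps": [[[-0.05,0.035,0],0,1],[[-0.1,0.07,0],0,1],[[-0.127,0.089,0.0],0,1],[[-0.127,0.089,0.03],0,1],[[-0.127,0.089,0.055],0,1],[[-0.127,0.089,0.055],0,1],[[-0.127,0.089,0.055],0,1]]}}

```text
time: 7.48
tool_pos: [0.6626, 0.0759, 0.1396]
ee_rot: [3.14, 0.0, 1.728]
wrist_force: [-0.2, 0.3, -1.7]
width: 0.0687
finger_force: 30.0
```

```bash
python3 - <<'E'
from h import *
from bench import robot
s=robot.snapshot("scene");o=robot.get_obs(); print(o["tool_pos"],o["ee_rot"],o["time"]);go(o,[.6617,.0758,.113],1.729)
np.savez("s2.npz",**s)
cv2.imwrite("pics/s2.png",cv2.convertScaleAbs(cv2.resize(s["image"][130:280,290:490],None,fx=4,fy=4,interpolation=2)[:,:,::-1],alpha=1.8))
E
```

```text
[0.66291547 0.07602476 0.14035319] [3.13861581e+00 5.15899330e-04 1.72813443e+00] 7.525
shift [-0.     -0.0013  0.0273] turn -0.005
```

View pics/s2.png

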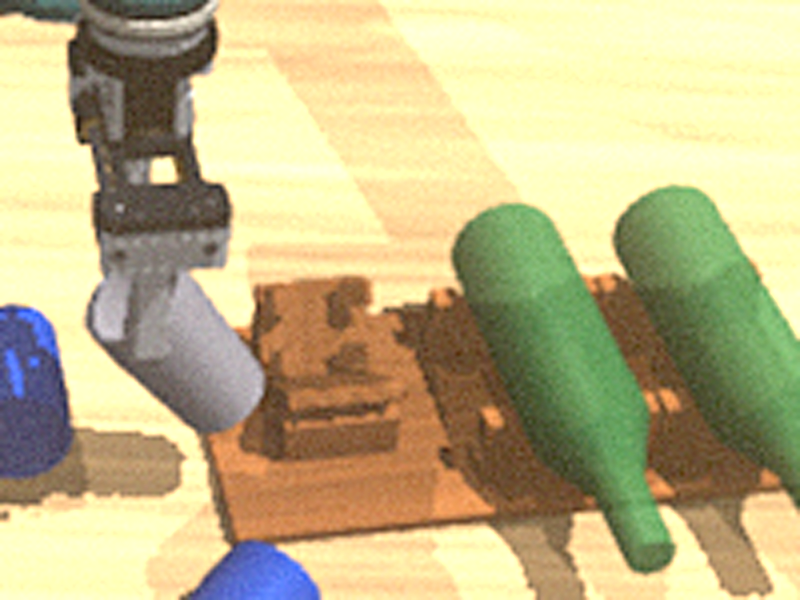

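The tin leans to the left and its foot (crop (240,400)) faces the cradle's left cheek, whose face is clearly solid. I'll lower it, then push along tool +x.

Call:
{"api": "carry_out", "payload": {"steps": [[[0,0,0.015],0,1],[[0,0,0.027],0,1],[[0.01,0,0.027],0,1],[[0.016,0,0.027],0,1],[[0.022,0,0.027],0,1],[[0.027,0,0.027],0,1],[[0.032,0,0.027],0,1],[[0.032,0,0.027],0,1]]}}

```text
time: 8.52
tool_pos: [0.6583, 0.1073, 0.1126]
ee_rot: [3.138, 0.001, 1.729]
wrist_force: [3.0, -3.6, -3.0]
width: 0.0685
finger_force: 30.0
```

```bash
python3 - <<'E'
from h import *
from bench import robot
s=robot.snapshot("scene");o=robot.get_obs(); print(o["tool_pos"],o["wrist_force"],o["wrist_torque"],o["time"])
midfit(s,[.64,.14,.06,.5,-1.4],(308,362,190,250),.03)
midfit(np.load("s2.npz"),[.66,.12,.06,.6,-1.4],(308,357,190,240),.05)
E
```

```text
[0.65812255 0.10725423 0.11229531] [ 3.10871529 -2.38139322 -2.75224423] [-0.72254099 -0.71964749 -0.11666178] 8.575
foot [0.6622 0.1141 0.0932] axis [0.2   0.043 0.979] tilt 11.8 err 0.010966116765507662 1342 rim [0.683  0.1185 0.195 ]
foot [0.6583 0.1031 0.1082] axis [ 0.28  -0.412  0.867] tilt 29.9 err 0.005271417621439785 1335 rim [0.6874 0.0602 0.1984]
```

```bash
sed -i 's/zmin=.03,shape=MID)/zmin=.03,shape=MID,zmax=9)/; s/p=p\[p\[:,2\]>zmin\]/p=p[(p[:,2]>zmin)\&(p[:,2]<zmax)]/' h.py; python3 - <<'E'
from h import *
from bench import robot
s=robot.snapshot("scene")
midfit(np.load("s2.npz"),[.652,.13,.07,.6,-1.4],(308,357,190,245),.05,zmax=.135)
midfit(s,[.65,.15,.04,.4,-1.4],(308,366,190,255),.025,zmax=.108)
E
```

```text
foot [0.6544 0.129  0.0735] axis [ 0.1   -0.552  0.828] tilt 34.1 err 0.0 569 rim [0.6648 0.0716 0.1596]
foot [0.6496 0.1516 0.0232] axis [ 0.095 -0.395  0.914] tilt 24.0 err 0.0 572 rim [0.6594 0.1105 0.1182]
```

```bash
python3 - <<'E'
from h import *
from bench import robot
s=robot.snapshot("scene")
for zm in (.025,.04,.05):
    x=midfit(s,[.65,.14,.04,.4,-1.4],(308,358,190,255),zm,zmax=.108)
W=cloud(s)
cv2.imwrite("pics/s3.png",cv2.convertScaleAbs(cv2.resize(s["image"][160:280,290:450],None,fx=5,fy=5,interpolation=2)[:,:,::-1],alpha=1.8))
E
```

```text
foot [0.6515 0.1479 0.0305] axis [ 0.078 -0.391  0.917] tilt 23.5 err 0.0 503 rim [0.6596 0.1072 0.1258]
foot [0.653  0.1455 0.0369] axis [ 0.066 -0.395  0.916] tilt 23.6 err 0.0 482 rim [0.6599 0.1044 0.1322]
foot [0.6532 0.1453 0.0361] axis [ 0.063 -0.388  0.92 ] tilt 23.1 err 0.0 443 rim [0.6597 0.1049 0.1318]
```

View pics/s3.png

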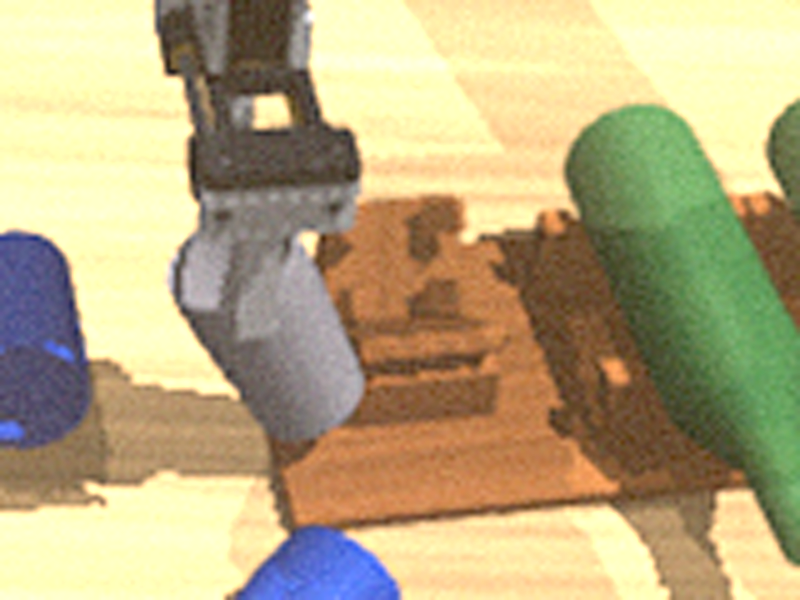

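The tin has pivoted to about 23.5° against the cheek without slipping (foot at crop (320,430), clear of the base). I'll keep pushing.

Call:
{"api": "carry_out", "payload": {"steps": [[[0.005,0,0],0,1],[[0.01,0,0],0,1],[[0.015,0,0],0,1],[[0.02,0,0],0,1],[[0.025,0,0],0,1],[[0.025,0,0],0,1]]}}

```text
time: 9.43
tool_pos: [0.6548, 0.1279, 0.1174]
ee_rot: [3.136, 0.009, 1.727]
wrist_force: [-0.5, -12.4, 13.7]
width: 0.0687
finger_force: 30.1
```

```bash
python3 - <<'E'
from h import *
from bench import robot
s=robot.snapshot("scene");o=robot.get_obs(); print(o["tool_pos"],o["wrist_force"],o["time"])
for zm in (.04,.05):
    x=midfit(s,[.65,.14,.025,.15,-1.4],(308,363,190,255),zm,zmax=.108)
E
```

```text
[0.65483477 0.12780661 0.11738082] [ -0.6192104  -11.41727762  13.00297117] 9.475
foot [0.6527 0.1436 0.035 ] axis [ 0.042 -0.179  0.983] tilt 10.6 err 0.0 500 rim [0.6571 0.125  0.1372]
foot [0.6525 0.1442 0.0351] axis [ 0.045 -0.188  0.981] tilt 11.2 err 0.0 445 rim [0.6572 0.1246 0.1371]
```

Upward force means the foot is catching on a ledge. I'll rise a little and continue pushing.

Call:
{"api": "carry_out", "payload": {"steps": [[[-0.002,0,-0.008],0,1],[[-0.002,0,-0.014],0,1],[[0.003,0,-0.016],0,1],[[0.008,0,-0.016],0,1],[[0.012,0,-0.016],0,1],[[0.012,0,-0.016],0,1]]}}

```text
time: 10.22
tool_pos: [0.6513, 0.1444, 0.1277]
ee_rot: [3.141, 0.0, 1.729]
wrist_force: [0.1, -3.2, 0.9]
width: 0.0684
finger_force: 30.0
```

```bash
python3 - <<'E'
from h import *
from bench import robot
s=robot.snapshot("scene");o=robot.get_obs(); print(o["tool_pos"],o["wrist_force"],o["time"])
for zm in (.045,.055):
    x=midfit(s,[.65,.14,.04,.15,-1.4],(308,363,185,255),zm,zmax=.12)
E
```

```text
[0.65130589 0.14426904 0.12761459] [ 0.49853349 -4.19825198  0.42581391] 10.275
foot [0.6534 0.1403 0.0445] axis [0.001 0.011 1.   ] tilt -0.6 err 0.0 548 rim [0.6534 0.1414 0.1485]
foot [0.6535 0.1399 0.0448] axis [-0.001  0.018  1.   ] tilt -1.0 err 0.0 497 rim [0.6533 0.1417 0.1488]
```

Upright to within 1°. The finger tips sit about 21 mm below the rim, slightly low for nesting, so I'll set the tin on bare plywood and regrip higher.

Call:
{"api": "carry_out", "payload": {"steps": [[[-0.004,0,-0.03],0,1],[[-0.004,0,-0.08],0,1],[[-0.004,0,-0.11],0,1],[[-0.004,0,-0.11],0,1]]}}

```text
time: 10.78
tool_pos: [0.6529, 0.1418, 0.2406]
ee_rot: [3.135, -0.003, 1.73]
wrist_force: [-0.1, 0.2, -1.4]
width: 0.0682
finger_force: 30.0
```

```bash
python3 - <<'E'
from h import *
from bench import robot
o=robot.get_obs(); print(o["tool_pos"],o["ee_rot"],o["time"]);go(o,[.36,-.19,.15],1.729)
E
```

```text
[0.65285785 0.14184968 0.24060471] [ 3.13520540e+00 -2.67720964e-03  1.73040174e+00] 10.775
shift [-0.2813 -0.3424  0.0877] turn 0.008
```

Call:
{"api": "carry_out", "payload": {"steps": [[[-0.035,-0.043,0],0,1],[[-0.07,-0.085,0],0,1],[[-0.105,-0.128,0],0,1],[[-0.14,-0.17,0],0,1],[[-0.175,-0.213,0],0,1],[[-0.21,-0.256,0],0,1],[[-0.245,-0.299,0],0,1],[[-0.27,-0.33,0],0,1],[[-0.281,-0.342,0],0,1],[[-0.281,-0.342,0.03],0,1]]}}

```text
time: 12.02
tool_pos: [0.3584, -0.1918, 0.2068]
ee_rot: [3.139, 0.0, 1.727]
wrist_force: [0.1, -0.5, -3.2]
width: 0.0686
finger_force: 30.0
```

Call:
{"api": "carry_out", "payload": {"steps": [[[0,0,0.04],0,1],[[0,0,0.08],0,1],[[0,0,0.1],0,1],[[0,0,0.115],0,1],[[0,0,0.115],0,1],[[0,0,0.115],0,1]]}}

```text
time: 12.78
tool_pos: [0.3588, -0.1914, 0.0931]
ee_rot: [3.14, 0.001, 1.729]
wrist_force: [0.2, 0.5, -2.8]
width: 0.0686
finger_force: 30.0
```

```bash
python3 - <<'E'
from h import *
from bench import robot
o=robot.get_obs(); print(o["tool_pos"],o["ee_rot"],o["time"],o["wrist_force"])
for n in ("scene","top"):
    s=robot.snapshot(n); W=cloud(s)
    b=box(W,.30,.42,-.25,-.13,.005,.14); print(n,len(b),b[:,2].min())
    K=s["mtx"]; c=K@(s["R"]@np.array([.36,-.19,.06])+s["t"]); print(c[:2]/c[2])
    if n=="scene":
        u,v=(c[:2]/c[2]).astype(int); midfit(s,[.36,-.19,.01,.02,-1.4],(u-25,u+25,v-45,v+40),.02,zmax=o["tool_pos"][2]-.004)
E
```

```text
[ 0.35884253 -0.19140909  0.09307053] [3.14041291e+00 6.54856112e-04 1.72894769e+00] 12.775 [ 0.15698967  0.45805396 -2.7532896 ]
scene 826 0.005088656674100921
[235.52904459 161.95757075]
foot [ 0.3609 -0.1924  0.0056] axis [-0.004 -0.006  1.   ] tilt 0.4 err 0.0 400 rim [ 0.3605 -0.193   0.1096]
top 570 0.005067084682325107
[429.77251509 375.02458654]
```

Call:
{"api": "carry_out", "payload": {"steps": [[[0,0,0.003],0,1],[[0,0,0.006],0,1],[[0,0,0.009],0,1],[[0,0,0.009],0,1]]}}

```text
time: 13.38
tool_pos: [0.3583, -0.1913, 0.0834]
ee_rot: [3.142, 0.0, 1.729]
wrist_force: [0.5, 0.5, -1.7]
width: 0.0681
finger_force: 30.0
```

Call:
{"api": "carry_out", "payload": {"steps": [[[0,0,0.002],0,1],[[0,0,0.003],0,1],[[0,0,0.003],0,1]]}}

```text
time: 13.75
tool_pos: [0.3586, -0.1917, 0.0833]
ee_rot: [3.141, 0.001, 1.729]
wrist_force: [-4.2, 3.0, 11.5]
width: 0.0684
finger_force: 30.0
```

Call:
{"api": "carry_out", "payload": {"steps": [[[0,0,-0.003],0,-1],[[0,0,-0.003],0,-1],[[0,0,-0.003],0,-1],[[0,0,-0.009],0,-1],[[0,0,-0.009],0,-1],[[0,0,-0.009],0,1],[[0,0,-0.009],0,1],[[0,0,-0.009],0,1],[[0,0,-0.009],0,1],[[0,0,-0.009],0,1]]}}

```text
time: 15.0
tool_pos: [0.3582, -0.1912, 0.0894]
ee_rot: [-3.141, -0.0, 1.729]
wrist_force: [-0.9, -1.3, -0.4]
width: 0.0678
finger_force: 30.0
```

Call:
{"api": "carry_out", "payload": {"steps": [[[0,0,0],0,1],[[0,0,-0.05],0,1],[[0,0,-0.1],0,1],[[0,0,-0.125],0,1],[[0,0,-0.125],0,1]]}}

```text
time: 15.62
tool_pos: [0.3592, -0.1919, 0.2162]
ee_rot: [3.139, 0.003, 1.729]
wrist_force: [-0.3, -0.3, -2.9]
width: 0.068
finger_force: 30.0
```

```bash
python3 - <<'E'
from h import *
from bench import robot
o=robot.get_obs(); print(o["tool_pos"],o["ee_rot"],o["time"],o["wrist_force"])
s=robot.snapshot("scene"); K=s["mtx"]; c=K@(s["R"]@np.array([.36,-.19,.17])+s["t"])
u,v=(c[:2]/c[2]).astype(int); midfit(s,[.36,-.19,.11,.02,-1.4],(u-25,u+25,v-45,v+40),.07,zmax=o["tool_pos"][2]-.004)
LRG=(.078,.094,.061,.090)
for n,win in (("scene",(165,215,152,212)),("top",(455,520,300,365))):
    t=robot.snapshot(n); midfit(t,[.448,-.303,0,.01,0],win,.015,LRG,.1)
    b=box(cloud(t),.38,.52,-.37,-.23,.084,.1); print(n,len(b),np.round(circ(b),4))
go(o,[.448,-.303,.215],1.729)
E
```

```text
[ 0.3592364  -0.19192194  0.21623939] [3.13850501e+00 3.11040674e-03 1.72888772e+00] 15.625 [-0.31334684 -0.27495578 -2.92330263]
foot [ 0.3617 -0.1925  0.1221] axis [-0.012 -0.012  1.   ] tilt 1.0 err 0.0 571 rim [ 0.3605 -0.1937  0.2261]
foot [ 0.4478 -0.3014  0.0063] axis [0.005 0.001 1.   ] tilt 0.3 err 0.0 1108 rim [ 0.4483 -0.3013  0.0963]
scene 176 [ 0.4485 -0.3013  0.0453]
foot [ 0.4485 -0.3041  0.0107] axis [-0.006  0.     1.   ] tilt 0.3 err 0.0 830 rim [ 0.448  -0.3041  0.1007]
top 261 [ 0.4483 -0.3045  0.0451]
shift [-0.1237  0.0702  0.0018] turn -0.001
```

Call:
{"api": "carry_out", "payload": {"steps": [[[-0.04,0.023,0],0,1],[[-0.08,0.046,0],0,1],[[-0.11,0.063,0],0,1],[[-0.1215,0.07,0],0,1],[[-0.1215,0.07,0],0,1],[[-0.1215,0.07,0],0,1]]}}

```text
time: 16.52
tool_pos: [0.4459, -0.2992, 0.2142]
ee_rot: [-3.141, -0.001, 1.729]
wrist_force: [0.4, 0.3, -2.5]
width: 0.0683
finger_force: 30.0
```

```bash
python3 - <<'E'
from h import *
from bench import robot
o=robot.get_obs(); print(o["tool_pos"],o["ee_rot"],o["time"])
s=robot.snapshot("scene"); K=s["mtx"]; c=K@(s["R"]@np.array([.447,-.301,.17])+s["t"])
u,v=(c[:2]/c[2]).astype(int); print(u,v); midfit(s,[.448,-.302,.127,.02,-1.4],(u-25,u+25,v-45,v+45),.118,zmax=o["tool_pos"][2]-.004)
t=robot.snapshot("scene"); b=box(cloud(t),.38,.52,-.37,-.23,.084,.097); print(len(b),np.round(circ(b),4))
E
```

```text
[ 0.44587207 -0.29922347  0.21416733] [-3.14081060e+00 -1.08995337e-03  1.72930748e+00] 16.525
184 144
foot [ 0.4476 -0.3     0.1254] axis [0.006 0.002 1.   ] tilt -0.4 err 0.0 660 rim [ 0.4483 -0.2998  0.2294]
141 [ 0.4482 -0.3012  0.0453]
```

Call:
{"api": "carry_out", "payload": {"steps": [[[-0.002,0,0.02],0,1],[[-0.002,0,0.04],0,1],[[-0.002,0,0.06],0,1],[[-0.002,0,0.08],0,1],[[-0.002,0,0.095],0,1],[[-0.002,0,0.105],0,1],[[-0.002,0,0.112],0,1],[[-0.002,0,0.112],0,1]]}}

```text
time: 17.62
tool_pos: [0.4467, -0.3021, 0.1022]
ee_rot: [-3.141, -0.0, 1.729]
wrist_force: [-0.5, 0.6, -1.4]
width: 0.0678
finger_force: 30.0
```

Call:
{"api": "carry_out", "payload": {"steps": [[[0,0,0.001],0,1],[[0,0,0.003],0,1],[[0,0,0.004],0,1],[[0,0,0.004],0,1]]}}

```text
time: 18.12
tool_pos: [0.4468, -0.3023, 0.0985]
ee_rot: [-3.142, 0.0, 1.729]
wrist_force: [0.8, 0.6, -2.9]
width: 0.0683
finger_force: 30.0
```

Call:
{"api": "carry_out", "payload": {"steps": [[[0,0,0.001],0,1],[[0,0,0.002],0,1],[[0,0,0.002],0,1]]}}

```text
time: 18.5
tool_pos: [0.447, -0.3024, 0.0974]
ee_rot: [3.141, 0.001, 1.729]
wrist_force: [-1.3, 1.3, 2.1]
width: 0.0683
finger_force: 30.0
```

Contact at the expected depth. I'll release and rise.

Call:
{"api": "carry_out", "payload": {"steps": [[[0,0,0],0,-1],[[0,0,0],0,-1],[[0,0,0],0,-1],[[0,0,0],0,-1],[[0,0,-0.03],0,-1],[[0,0,-0.08],0,-1],[[0,0,-0.13],0,-1],[[0,0,-0.13],0,-1]]}}

```text
time: 19.5
tool_pos: [0.4488, -0.3038, 0.2322]
ee_rot: [3.135, 0.008, 1.729]
wrist_force: [0.6, 0.1, -0.1]
width: 0.0946
finger_force: 0.0
```

```bash
python3 - <<'E'
from h import *
from bench import robot
o=robot.get_obs(); print(o["tool_pos"],o["ee_rot"],o["time"])
s=robot.snapshot("scene"); b=box(cloud(s),.38,.52,-.37,-.23,.095,.125); print(len(b),b[:,2].max(),np.round(circ(b[b[:,2]>.107]),4))
b=box(cloud(s),.38,.52,-.37,-.23,.08,.094); print(np.round(circ(b),4))
b=box(cloud(s),.40,.50,-.12,-.03,.112,.13); print("small",np.round(circ(b),4),b[:,2].max())
go(o,[.449,-.0735,.228],1.729)
cv2.imwrite("pics/s4.png",cv2.convertScaleAbs(cv2.resize(s["image"][100:280,120:330],None,fx=3.5,fy=3.3,interpolation=2)[:,:,::-1],alpha=1.8))
E
```

```text
[ 0.44879666 -0.30382195  0.23221949] [3.13450557 0.00824736 1.72880843] 19.5
289 0.11496870923863797 [ 0.4492 -0.3025  0.0325]
[ 0.4511 -0.3004  0.0386]
small [ 0.4498 -0.0734  0.0226] 0.12090323376973643
shift [0.2274 0.0364 0.0026] turn -0.001
```

View pics/s4.png

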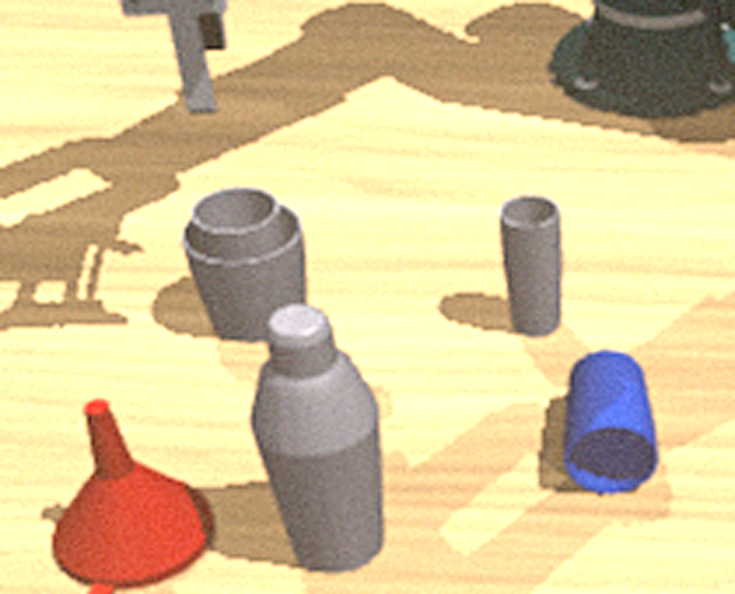

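The picture shows the middle tin seated in the large one (crop (240,215)), rim at z≈0.113, and the small tin standing at (530,265). I'll fetch the small one.

Call:
{"api": "carry_out", "payload": {"steps": [[[0.06,0.01,0],0,-1],[[0.12,0.02,0],0,-1],[[0.18,0.03,0],0,-1],[[0.22,0.035,0],0,-1],[[0.229,0.036,0],0,-1],[[0.229,0.036,0],0,-1],[[0.229,0.036,0.05],0,-1],[[0.229,0.036,0.09],0,-1],[[0.229,0.036,0.09],0,-1],[[0.229,0.036,0.09],0,-1]]}}

```text
time: 20.8
tool_pos: [0.4472, -0.0716, 0.1378]
ee_rot: [3.14, 0.001, 1.727]
wrist_force: [0.3, 0.3, 0.4]
width: 0.0935
finger_force: 0.0
```

```bash
python3 - <<'E'
from h import *
from bench import robot
o=robot.get_obs(); print(o["tool_pos"],o["ee_rot"],o["time"])
go(o,[.448,-.072,.103],1.729)
E
```

```text
[ 0.44721129 -0.07163478  0.13776777] [3.14013176e+00 1.05456515e-03 1.72728483e+00] 20.8
shift [-0.0004  0.0007  0.0348] turn -0.01
```

Call:
{"api": "carry_out", "payload": {"steps": [[[0,0.001,0.02],0,-1],[[0,0.001,0.034],0,-1],[[0,0.001,0.034],0,-1],[[0,0.001,0.034],0,1],[[0,0.001,0.034],0,1],[[0,0.001,0.034],0,1],[[0,0.001,0.034],0,1],[[0,0.001,0.034],0,1],[[0,0.001,0.034],0,1],[[0,0.001,0.034],0,1]]}}

```text
time: 22.05
tool_pos: [0.4473, -0.0703, 0.1025]
ee_rot: [-3.141, 0.0, 1.729]
wrist_force: [-0.5, 0.3, 1.0]
width: 0.0478
finger_force: 30.0
```

Call:
{"api": "carry_out", "payload": {"steps": [[[0,0,0],0,1]]}}

```text
time: 22.18
tool_pos: [0.4474, -0.0703, 0.1025]
ee_rot: [3.142, 0.0, 1.729]
wrist_force: [0.2, 0.2, 1.3]
width: 0.048
finger_force: 30.0
```

Call:
{"api": "carry_out", "payload": {"steps": [[[0,0,-0.04],0,1],[[0,0,-0.09],0,1],[[0,0,-0.14],0,1],[[0,0,-0.15],0,1],[[-0.05,-0.008,-0.15],0,1],[[-0.1,-0.016,-0.15],0,1],[[-0.15,-0.024,-0.15],0,1],[[-0.2,-0.032,-0.15],0,1],[[-0.228,-0.036,-0.15],0,1],[[-0.228,-0.036,-0.15],0,1]]}}

```text
time: 23.42
tool_pos: [0.4466, -0.3022, 0.249]
ee_rot: [-3.138, -0.004, 1.726]
wrist_force: [0.1, -0.3, -1.2]
width: 0.048
finger_force: 30.0
```

Call:
{"api": "carry_out", "payload": {"steps": [[[0,0,0],0,1],[[0,0,0],0,1]]}}

```text
time: 23.68
tool_pos: [0.4478, -0.2998, 0.2521]
ee_rot: [-3.141, -0.001, 1.73]
wrist_force: [-0.1, -0.3, -1.5]
width: 0.0478
finger_force: 30.0
```

```bash
python3 - <<'E'
from h import *
from bench import robot
o=robot.get_obs(); p=o["tool_pos"]; print(p,o["ee_rot"],o["time"],o["wrist_force"])
s=robot.snapshot("scene"); K=s["mtx"]; c=K@(s["R"]@np.array([p[0],p[1],p[2]-.05])+s["t"])
u,v=(c[:2]/c[2]).astype(int); x=midfit(s,[p[0],p[1],p[2]-.1025,.02,-1.4],(u-22,u+22,v-40,v+50),.125,SML,p[2]-.004)
W=cloud(s); b=box(W,.38,.52,-.37,-.23,.1,.118); m=circ(b[b[:,2]>.106]); print(np.round(m,4))
d=np.array([m[0]-x[0],m[1]-x[1],0]); go(o,p+d,1.729)
E
```

```text
[ 0.44776135 -0.29983209  0.25214199] [-3.14136063e+00 -6.84975080e-04  1.73031331e+00] 23.675 [-0.12175564 -0.29120626 -1.45358364]
foot [ 0.4495 -0.3028  0.1474] axis [0.006 0.    1.   ] tilt 0.4 err 0.0 525 rim [ 0.4503 -0.3028  0.2654]
[ 0.4493 -0.3028  0.0324]
shift [ 0.     -0.0002  0.    ] turn 0.008
```

Aligned to within a millimetre. I'll lower it.

Call:
{"api": "carry_out", "payload": {"steps": [[[0,0,0.025],0,1],[[0,0,0.05],0,1],[[0,0,0.07],0,1],[[0,0,0.09],0,1],[[0,0,0.105],0,1],[[0,0,0.118],0,1],[[0,0,0.127],0,1],[[0,0,0.13],0,1],[[0,0,0.13],0,1]]}}

```text
time: 24.85
tool_pos: [0.4478, -0.3013, 0.1227]
ee_rot: [3.141, 0.0, 1.729]
wrist_force: [-0.3, -1.0, -1.7]
width: 0.0478
finger_force: 30.0
```

Call:
{"api": "carry_out", "payload": {"steps": [[[0,0,0.001],0,1],[[0,0,0.003],0,1],[[0,0,0.003],0,1]]}}

```text
time: 25.22
tool_pos: [0.4477, -0.3011, 0.1194]
ee_rot: [-3.142, -0.0, 1.729]
wrist_force: [0.5, -1.2, -1.5]
width: 0.0478
finger_force: 30.0
```

Call:
{"api": "carry_out", "payload": {"steps": [[[0,0,0.001],0,1],[[0,0,0.002],0,1],[[0,0,0.002],0,1]]}}

```text
time: 25.6
tool_pos: [0.4479, -0.3015, 0.1185]
ee_rot: [3.141, 0.001, 1.729]
wrist_force: [-1.1, 0.2, 5.0]
width: 0.0478
finger_force: 30.0
```

Call:
{"api": "carry_out", "payload": {"steps": [[[0,0,-0.001],0,-1],[[0,0,-0.001],0,-1],[[0,0,-0.001],0,-1],[[0,0,-0.001],0,-1],[[0,0,-0.001],0,-1],[[0,0,-0.03],0,-1],[[0,0,-0.08],0,-1],[[0,0,-0.13],0,-1],[[0,0,-0.13],0,-1],[[0,0,-0.13],0,-1]]}}

```text
time: 26.85
tool_pos: [0.4475, -0.301, 0.2468]
ee_rot: [-3.141, -0.0, 1.729]
wrist_force: [-0.6, 0.0, 0.3]
width: 0.0937
finger_force: 0.0
```

```bash
python3 - <<'E'
from h import *
from bench import robot
s=robot.snapshot("scene"); W=cloud(s); o=robot.get_obs(); print(o["tool_pos"],o["width"],o["time"])
b=box(W,.38,.52,-.37,-.23,.08,.16); t=b[b[:,2]>.13]; print(b[:,2].max(),np.round(circ(t),4))
m=b[(b[:,2]>.1)&(b[:,2]<.113)&(np.hypot(b[:,0]-.449,b[:,1]+.3025)>.028)]; print(np.round(circ(m),4),m[:,2].max())
cv2.imwrite("pics/s5.png",cv2.convertScaleAbs(cv2.resize(s["image"][120:260,120:280],None,fx=4,fy=4,interpolation=2)[:,:,::-1],alpha=1.8))
E
```

```text
[ 0.44717262 -0.30066728  0.2457479 ] 0.09395847811517874 26.9
0.13735119172831833 [ 0.4498 -0.304   0.0225]
[ 0.4496 -0.303   0.0321] 0.1127077671394739
```

View pics/s5.png

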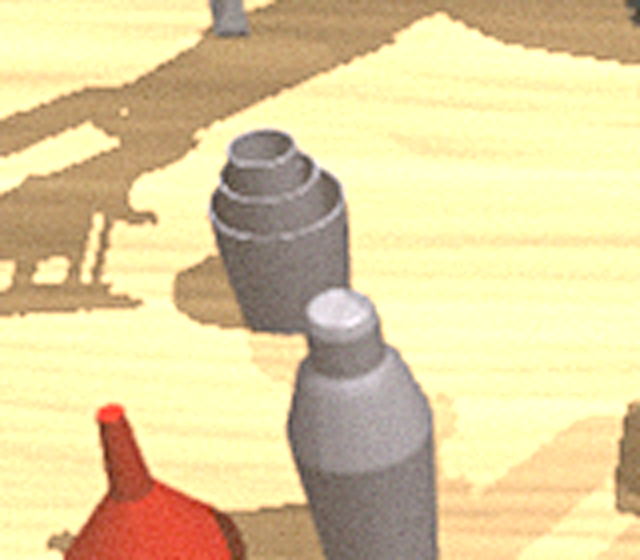

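All three tins are nested and upright (crop (275,190)), and the gripper is well clear, so I'll hand the job in.

```bash
python3 -c "
from bench import robot
print(robot.close_job())"
```

```text
the job is handed in; nothing more can be done
None
```

The three tins are nested upright and the job is handed in at about 27 s of the 64 s. The last camera check put the rims concentric to about 1 mm at the expected heights; the hand-in gave no verdict.

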